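# Switch on three camp lights in joining order

## Robot

A 6-joint arm with a two-finger parallel gripper is mounted at the origin on the work surface. World frame = base frame: x ahead of the robot, y to its left, z up, the work surface at z = 0. Lengths are in m, angles in rad, forces in N, time in s.
With the tool pointing down it reaches from about 0.25 to 0.775 m from the base axis. Payload 4 kg.
Tool frame: the origin (TCP) lies at the very end of the fingers, on their centre line; the grasp point (between the pads) lies grasp_offset behind it (grasp_offset is the distance from the TCP to the grasp point, in m); y points along the fingers, x is the direction in which the jaws open and shut, and the axes are right-handed (so a half turn about y gives the same grasp; the last joint's range is limited). The gripper opens to 85 mm and grips with 20 to 120 N. Pads are 22 mm wide; open, the fingers measure 114 mm over their backs; the gripper's body (76 mm by 85 mm) begins 54 mm behind the grasp point. The pads swing forward as they close: fully open they stand 13 mm farther back than shut.
Start: joints at [-1.419, 0.087, 1.371, -0, 1.684, -0.103], TCP at [0.139, -0.532, 0.231] pointing down, gripper open.
Joint ranges: [-3.1, 3.1], [-0.76, 2.03], [0.27, 2.55], [-1.08, 4.22], [0.17, 2.65], [-2.57, 2.57]. Speed limits (rad/s): [2.79, 2.79, 3.14, 3.14, 3.14, 3.14].

## Interface

Orientations are given as a 3x3 rotation matrix whose columns are the frame's x, y, z axes.
In Python, from rig import * gives the robot as it stands.
- The arm moves only by the tool send_rows, never from a script. Its arguments are lists of equal length, an entry for each row: "delta_pos": the shift along the tool's x, y, z in units of 25 mm (1.0 is 25 mm), a list of three; "yaw": the turn about the tool's y in units of 6 degrees (1.0 is 6 degrees). In form: {"delta_pos": [[x, y, z], ...], "yaw": [yaw, ...]}. A call has 1 to 12 rows; each row is the pose to reach, as a shift and turn from the pose measured when the call began, along the tool's axes at that moment; what a row does not reach only later rows make up. A row lasts 1/12 s, in which the tool goes at most 41.7 mm and 7.16 degrees, less where a joint would pass 70% of its speed; a pose out of reach is approached as far as the arm can. A call with a gripper value outside its range is refused whole. "jaw" is the opening, from -1 (shut) to 1 (fully open), set as the call begins (left out, the last holds). The fingers move at their own pace and stop on an object; the grip force is fixed at half the most. Time passes only in rows, so rows that repeat a pose let the fingers close. It gives the time, the measured TCP pose, the force and the opening at its end, in the units of the state.
- read_state(): the state, without advancing time (a new reading comes with each control period).
- snapshot(name): name is "scene" or "top"; returns the picture (384x512x3 uint8, red, green, blue); there is no depth.
- calibration(name): a dict with "fx", "fy", "cx", "cy" (pixels), "world_to_cam" (4x4, takes a point from world to camera coordinates). Camera axes: x right, y up, looking along -z (the intrinsics and any distortion apply to the point x, -y, -z); pixel columns grow to the right and rows downward; lengths in m; the calibration is good to about 2 mm. A picture is of the moment at which its call begins. calibration takes no time and is no camera call.
- sign_off(): hands the job in, once; it reports no verdict.
Trained networks look in the newest picture that a camera, given by its name, has taken for a name from the list of things; names that differ only in an ending like _2 or _b are one class to them, and where a whole thing is asked for, a point or a joint stands for the part that bears it (a point fixed in the world has none). Each returns a list of dicts, best first, with "confidence" (0 to 1); they miss things now and then, are a little off and sometimes report something else, mostly with a low value. They report only what shows in the picture. A call takes as long as a camera call. They do not tell look-alikes from the thing itself.
- recognise(query, camera): "location" ([x, y, z] in m, in world coordinates, good to about 4 mm: the middle of the surface that is visible of it).
- silhouettes(query, camera): "pixels" (384x512 bool, what is visible of it).
The state is a dict: "clock": time; "joint_pos": joint angles; "qvel": joint speeds; "effort": joint torques, N m; "position": TCP position; "tool_rot": TCP orientation; "force": force on the tool from outside, world axes, zero at the start; "wrist_torque": the same for the moment, N m; "grip_width": opening from 0.0 (shut) to 1.0 (fully open).
Only numpy, scipy, OpenCV 4.12 (cv2) and the standard library are available. Lean on these libraries where they do the work, as an engineer would, in place of code of your own. Each camera call takes 0.05 s, during which the arm holds its last target. There are 200 camera calls.

## Task

Switch on the three white camp lights in the order in which they should join the group: press the round light's key fully down first, then the square light's key, then the raised end of the long bar light's paddle. The keys stay down by themselves; do not start on a key before the one before it is fully down. Only press: do not pick up, tip or shove the lights, and leave the mallet, the tent pegs and the ramekin where they are.

Things in the scene. Friction and masses are not known exactly. Their poses are not given: they have to be found in the camera images.
- round_light: Squat round white plastic camp light, 120 mm across and 52 mm high, about 0.4 kg, loose on the sideboard. Origin at the centre of its underside, z up. Its key is in the centre of its top.
- round_key_top (a point): Centre of the top of the round light's grey key, a disc 36 mm across that stands 10 mm proud of the light's top (62 mm above the sideboard) when off. It moves with the key, straight down; fully down the key still stands 3 mm proud.
- round_key (a joint): Depth of the round key in m: near 0 when off, 0.007 fully down (a firm stop). Needs about 3 N all the way, and stays where it is left.
- square_light: Square white plastic camp light, 100 x 100 mm, 38 mm high, about 0.28 kg, loose on the sideboard. Origin at the centre of its underside, z up. Its key sits 20 mm from the middle towards its own +x.
- square_key_top (a point): Centre of the top of the square light's grey key, 34 x 34 mm, 10 mm proud of the light's top (48 mm above the sideboard) when off. It moves with the key, straight down; fully down the key still stands 3 mm proud.
- square_key (a joint): Depth of the square key in m: near 0 when off, 0.007 fully down (a firm stop). Needs about 3 N all the way, and stays where it is left.
- bar_light: Long white plastic camp light, 160 mm (its x) x 56 mm, 36 mm high, about 0.26 kg, loose on the sideboard. Origin at the centre of its underside, z up. On top lies a grey paddle 70 mm long, 28 mm wide and 5 mm thick, hinged at its -x end (10 mm from the middle of the light towards -x, beside a small white rib 46 mm above the sideboard); its free +x end, raised when off, lies 20 mm from the +x end of the light, so the paddle sits nearer that end.
- bar_paddle_press (a point): Point to press on the top face of the bar light's paddle, in mid width, 58 mm from the hinge and 12 mm from the free end. When off it is about 51 mm above the sideboard; fully down 43 mm, with the paddle level. It moves with the paddle.
- bar_paddle (a joint): Angle of the paddle in rad: near 0 when off (free end raised), 0.14 fully down and level (a firm stop). Needs about 3 N at the press point, and stays where it is left.
- ramekin: Small glass ramekin, 72 mm across and 42 mm high, standing between the lights; origin at the centre of its underside. Leave alone.
- mallet: Mallet with red aluminium head (90 mm long, 52 mm thick) and handle, 260 mm long in all, lying to the right of the lights with its handle along its x; origin on the sideboard under its middle. Leave alone.
- green_peg0: Green plastic tent peg, 165 mm long (its y), 12 mm high, lying beyond the lights; origin on the sideboard under its middle. Leave alone.
- green_peg1: Green plastic tent peg, 165 mm long (its y), 12 mm high, lying beyond the lights; origin on the sideboard under its middle. Leave alone.
- green_peg2: Green plastic tent peg, 165 mm long (its y), 12 mm high, lying beyond the lights; origin on the sideboard under its middle. Leave alone.
- green_peg3: Green plastic tent peg, 165 mm long (its y), 12 mm high, lying beyond the lights; origin on the sideboard under its middle. Leave alone.
- steel_peg0: Stainless wire tent peg, 155 mm long (its y), 8 mm high, lying beside the ramekin, among the lights; origin on the sideboard under its middle. Leave alone.
- steel_peg1: Stainless wire tent peg, 155 mm long (its y), 8 mm high, lying beyond the lights; origin on the sideboard under its middle. Leave alone.
There are look-alikes about, which are no part of the job. What is shaped like the bar_light but orange or purple is not meant.

How it is judged:
On the way, in this order (a step that is already met when the one before it is completed fails the run):
1. the round light's key is pressed fully down, the other two still off (value of joint round_key above 0.0055 m and value of joint square_key below 0.0035 m and value of joint bar_paddle below 0.07 rad), for 0.1 s.
2. then the square light's key is pressed fully down, the bar light still off (value of joint each of round_key, square_key above 0.0055 m and value of joint bar_paddle below 0.07 rad), for 0.1 s.
3. then the bar light's paddle is pressed fully down (value of joint each of round_key, square_key above 0.0055 m and value of joint bar_paddle above 0.11 rad), for 0.1 s.
At the end, for the whole second after the job is handed in: Both keys are at least 5.5 mm down and the paddle at least 0.11 rad down; every light stands flat and at rest within 30 mm of its start; the ramekin, mallet and six pegs are within 20 mm of their starts, the ramekin upright (all of step 3 and height (world z) of each of round_light, square_light, bar_light below 0.005 m and angle between each of round_light, square_light, bar_light's own z axis and vertical below 0.05 rad and distance of each of round_light, square_light, bar_light from where it was at the start of the episode below 0.03 m and linear speed of each of round_light, square_light, bar_light below 0.02 m/s and distance of each of mallet, green_peg0, green_peg1, green_peg2, green_peg3, steel_peg0, steel_peg1, ramekin from where it was at the start of the episode below 0.02 m and angle between ramekin's own z axis and vertical below 0.1 rad); the robot touches nothing.
It fails at once if the square light's key goes down (more than half) before the round light's key is fully down (value of joint square_key above 0.0035 m and value of joint round_key below 0.0055 m).
It fails at once if the bar light's paddle goes down (more than half) before the square light's key is fully down (value of joint bar_paddle above 0.07 rad and value of joint square_key below 0.0055 m).
It fails at once if a light is lifted more than 12 mm, tipped more than 0.25 rad or shoved more than 30 mm (height (world z) of any of round_light, square_light, bar_light above 0.012 m or angle between any of round_light, square_light, bar_light's own z axis and vertical above 0.25 rad or distance of any of round_light, square_light, bar_light from where it was at the start of the episode above 0.03 m).
It fails at once if the mallet, a peg or the ramekin is moved more than 20 mm (distance of any of mallet, green_peg0, green_peg1, green_peg2, green_peg3, steel_peg0, steel_peg1, ramekin from where it was at the start of the episode above 0.02 m).
It also fails if it takes over 48 s, if anything falls off the work surface, if the arm or the gripper's body presses on something with over 40 N, if the wrist force passes 120 N, or if a joint passes its speed limit or range.

## Working session

There is one attempt and no reset: what is moved stays moved. The work goes in short steps, Python scripts to look and compute and a tool call to move; the robot and the scene stay as the last step left them, time stands still between calls to the robot, and variables do not carry over. Pictures are saved under pics/ and viewed, about 8 in all and at most 12, crops included, and the job is handed in when it is done.

Besides the shell and the picture viewer there is one more tool, called after "Request:" as name(argument=value, ...), one argument or row to a line, values as JSON. send_rows: Moves the arm, as the interface text tells. Its arguments: {"type":"object","properties":{"delta_pos":{"type":"array","items":{"type":"array","items":{"type":"number"}}},"yaw":{"type":"array","items":{"type":"number"}},"jaw":{"type":"number"}},"required":["delta_pos","yaw"]}

```bash
mkdir -p pics; python3 - <<'E'
from rig import *
import cv2,numpy as np
s=read_state();print(s['clock'],s['position'],s['tool_rot'],s['force'],s['grip_width'])
for c in ['scene','top']:
    im=snapshot(c);cv2.imwrite(f'pics/{c}0.png',cv2.resize(im[:,:,::-1],(800,600),interpolation=cv2.INTER_CUBIC))
    k=calibration(c);print(c,k)
    for q in ['round_key_top','square_key_top','bar_paddle_press','round_light','square_light','bar_light','ramekin','mallet']:
        print(q,[(np.round(d['location'],3).tolist(),round(d['confidence'],2)) for d in recognise(q,c)[:5]])
E
```

```text
0.0 [ 0.13852295 -0.53173833  0.23009257] [[ 2.52005845e-01 -3.72339642e-04  9.67725641e-01]
 [-9.67722987e-01  2.27623538e-03  2.52006030e-01]
 [-2.29660318e-03 -9.99997340e-01  2.13302990e-04]] [ 0.18908111 -0.00139381 -1.26492783] 0.9973334839481006
scene {'fx': 375.7573078672217, 'fy': 375.7573078672217, 'cx': 253.09053705361052, 'cy': 188.41821233069217, 'world_to_cam': array([[ 7.18167511e-01,  6.95869549e-01, -9.98471266e-04,
        -3.28371583e-01],
       [-4.52532259e-01,  4.68121939e-01,  7.58996973e-01,
         2.25045888e-01],
       [ 5.28630287e-01, -5.44635127e-01,  6.51093387e-01,
        -1.32556720e+00],
       [ 0.00000000e+00,  0.00000000e+00,  0.00000000e+00,
         1.00000000e+00]])}
round_key_top [([0.642, -0.028, 0.056], 0.59), ([0.48, 0.212, 0.038], 0.16)]
square_key_top [([0.456, 0.24, 0.051], 0.48)]
bar_paddle_press [([0.411, -0.244, 0.049], 0.8), ([0.286, -0.415, 0.05], 0.55)]
round_light [([0.66, -0.042, 0.048], 0.82)]
square_light [([0.477, 0.213, 0.037], 0.87), ([0.413, 0.039, 0.029], 0.27)]
bar_light [([0.328, -0.424, 0.039], 0.96), ([0.447, -0.23
[... 459 characters left out ...]
 9.95259692e-01,
        -1.15235884e+00],
       [ 0.00000000e+00,  0.00000000e+00,  0.00000000e+00,
         1.00000000e+00]])}
round_key_top [([0.644, -0.021, 0.063], 0.41)]
square_key_top [([0.457, 0.242, 0.044], 0.61)]
bar_paddle_press [([0.281, -0.421, 0.051], 0.67), ([0.252, 0.24, 0.048], 0.64), ([0.41, -0.236, 0.051], 0.53), ([0.418, 0.043, 0.009], 0.3)]
round_light [([0.64, -0.022, 0.051], 0.84), ([0.728, -0.198, 0.008], 0.24)]
square_light [([0.466, 0.223, 0.033], 0.61), ([0.374, -0.102, 0.006], 0.19)]
bar_light [([0.43, -0.224, 0.04], 0.98), ([0.304, -0.414, 0.034], 0.67), ([0.274, 0.251, 0.033], 0.57)]
ramekin [([0.414, 0.044, 0.008], 0.93)]
mallet [([0.62, -0.482, 0.033], 0.92)]
```

View pics/top0.png

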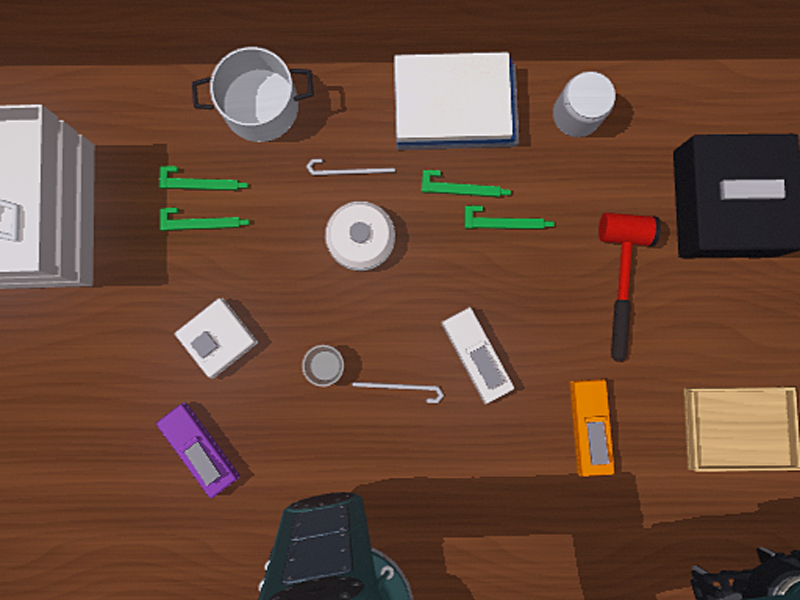

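View pics/scene0.png

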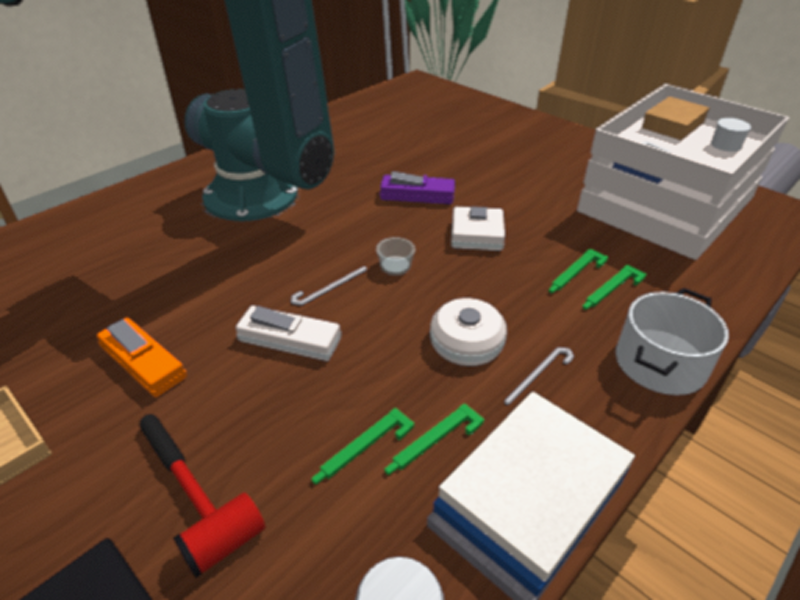

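The top view shows the three white lights: round key at about (360,232), square key at (204,344), and white bar with its paddle at (488,366), free end toward the robot. The orange and purple bars at (593,428) and (198,450) are look-alikes. I'll measure from both cameras.

```bash
cat > h.py <<'E'
import numpy as np,cv2
from rig import *
def back(c,uv,z):
    k=calibration(c);T=np.array(k['world_to_cam']);R=T[:3,:3];t=T[:3,3]
    d=np.array([(uv[0]-k['cx'])/k['fx'],-(uv[1]-k['cy'])/k['fy'],-1]);o=-R.T@t;d=R.T@d
    return o+d*(z-o[2])/d[2]
def px(c,p):
    k=calibration(c);q=np.array(k['world_to_cam'])@np.r_[p,1]
    return np.array([k['cx']+k['fx']*q[0]/-q[2],k['cy']+k['fy']*-q[1]/-q[2]])
E
python3 - <<'E'
from h import *
for c in ['top','scene']:
    im=snapshot(c).astype(int);mx=im.max(2);mn=im.min(2)
    grey=((mx-mn<30)&(mx>90)&(mx<185)).astype(np.uint8)
    for n,p,z in [('round',(.643,-.022,.062),.062),('square',(.457,.241,.048),.048),('bar',(.411,-.238,.048),.049)]:
        u,v=px(c,p).round().astype(int);r=22
        print(c,n,u,v,'pixel',im[v,u])
        g=np.zeros_like(grey);g[v-r:v+r,u-r:u+r]=grey[v-r:v+r,u-r:u+r]
        N,L,S,C=cv2.connectedComponentsWithStats(g,connectivity=4)
        for i in range(1,N):
            if S[i,4]>25: print('  comp',S[i],C[i].round(1),back(c,C[i],z).round(4))
    # bar paddle rect & light body
    for q in ['bar_paddle_press','bar_light','square_light','round_light','round_key_top','square_key_top']:
        for d in silhouettes(q,c)[:4]:
            m=d['pixels'].astype(np.uint8)
            z={'bar_paddle_press':.049,'bar_light':.036,'square_light':.038,'round_light':.045,'round_key_top':.062,'square_key_top':.048}[q]
            pts=cv2.findNonZero(m)
            if pts is None: continue
            rc=cv2.minAreaRect(pts);b=np.array([back(c,p,z)[:2] for p in cv2.boxPoints(rc)])
            print(c,q,round(d['confidence'],2),m.sum(),'ctr',back(c,pts.reshape(-1,2).mean(0),z).round(4),'box',b.round(3).tolist())
im=snapshot('top')[:,:,::-1]
cr=[cv2.resize(im[y-26:y+26,x-26:x+26],(260,260),interpolation=cv2.INTER_NEAREST) for x,y in [(230,149),(133,218),(308,228)]]
cv2.imwrite('pics/crop.png',np.hstack(cr))
E
```

```text
top round 229 147 pixel [138 136 146]
  comp [225 129  26  40 203] [243.1 150.7] [ 0.6327 -0.0588  0.062 ]
  comp [224 142  15  14 167] [230.7 148.4] [ 0.6392 -0.0255  0.062 ]
top square 131 218 pixel [143 141 150]
  comp [122 212  20  17 196] [130.8 220. ] [0.4511 0.2419 0.048 ]
  comp [137 227  16  13  43] [145.  233.3] [0.4156 0.2036 0.048 ]
top bar 311 233 pixel [138 135 145]
  comp [301 222  24  28 345] [312.  235.1] [ 0.4065 -0.2391  0.049 ]
top bar_paddle_press 0.79 286 ctr [ 0.4055 -0.2355  0.049 ] box [[0.428, -0.206], [0.443, -0.234], [0.382, -0.265], [0.367, -0.237]]
top bar_paddle_press 0.73 241 ctr [ 0.2777 -0.4201  0.049 ] box [[0.311, -0.407], [0.312, -0.433], [0.247, -0.435], [0.245, -0.409]]
top bar_paddle_press 0.56 324 ctr [0.251  0.2424 0.049 ] box [[0.27, 0.277], [0.288, 0.249], [0.231, 0.209], [0.213, 0.237]]
top bar_paddle_press 0.18 153 ctr [ 0.6425 -0.0238  0.049 ] box [[0.66, -0.007], [0.659, -0.042], [0.624, -0.042], [0.624, -0.007]]
top bar_light 0.94 1399 ctr [0.2731 0.2544 0.036 ] box [[0.317, 0.328], [0.354, 0.276], [0.227, 0.182], [0.191, 0.234]]
top b
[... 2045 characters left out ...]
[0.238, -0.46], [0.201, -0.394], [0.41, -0.389], [0.432, -0.449]]
scene square_light 0.79 855 ctr [0.4849 0.2052 0.038 ] box [[0.398, 0.233], [0.473, 0.305], [0.564, 0.18], [0.496, 0.115]]
scene square_light 0.45 1692 ctr [ 0.6546 -0.037   0.038 ] box [[0.558, -0.017], [0.648, 0.069], [0.739, -0.056], [0.66, -0.132]]
scene round_light 0.72 1650 ctr [ 0.657  -0.0419  0.045 ] box [[0.564, -0.023], [0.652, 0.062], [0.741, -0.059], [0.662, -0.135]]
scene round_key_top 0.51 152 ctr [ 0.6482 -0.0282  0.062 ] box [[0.624, -0.024], [0.649, 0.0], [0.674, -0.032], [0.649, -0.055]]
scene square_key_top 0.39 67 ctr [0.4592 0.2357 0.048 ] box [[0.437, 0.24], [0.457, 0.26], [0.482, 0.228], [0.462, 0.208]]
```

View pics/crop.png

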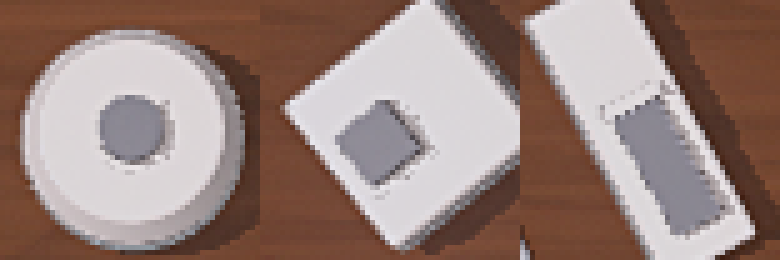

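The crop shows the keys cleanly, and the two cameras agree to within about 5 mm. Averaged targets are round (0.643, -0.025), square (0.454, 0.240) and bar press point (0.390, -0.248). Next I shut the gripper and move over the round key.

Request:
send_rows(
  delta_pos=[
    [-0.6, 0, 1],
    [-1.5, 0, 2.5],
    [-2.4, 0, 4],
    [-3.3, 0.3, 5.5],
    [-4.2, 0.6, 7],
    [-5, 1, 8.5],
    [-5.9, 1.3, 10],
    [-6.8, 1.6, 11.5],
    [-7.7, 2, 13],
    [-8.5, 2.3, 14.5],
    [-9.4, 2.6, 16],
    [-10, 2.8, 17],
  ],
  yaw=[0, 0, 0, 0, 0, 0, 0, 0, 0, 0, 0, 0],
  jaw=-1,
)

```text
clock: 2.65
position: [0.4797, -0.19, 0.1633]
tool_rot: [[0.252, 0.001, 0.968], [-0.968, -0.001, 0.252], [0.001, -1.0, 0.0]]
force: [0.6, -0.7, 0.7]
grip_width: -0.003
```

Request:
send_rows(
  delta_pos=[
    [-0.7, 0.4, 1.2],
    [-1.6, 1, 2.7],
    [-2.5, 1.6, 4.2],
    [-3.3, 2.2, 5.6],
    [-4, 2.6, 6.8],
    [-4.5, 3, 7.6],
    [-4.74, 3.1, 8],
    [-4.74, 3.1, 8],
    [-4.74, 3.1, 8],
  ],
  yaw=[0, 0, 0, 0, 0, 0, 0, 0, 0],
)

```text
clock: 3.4
position: [0.6431, -0.0252, 0.0856]
tool_rot: [[0.253, -0.001, 0.967], [-0.967, -0.001, 0.253], [0.001, -1.0, -0.001]]
force: [-0.6, -1.1, -0.4]
grip_width: 0.004
```

```bash
python3 - <<'E'
from h import *
ims=[]
for c in ['top','scene']:
    p=read_state()['position'];u,v=px(c,[.643,-.025,.062]).round().astype(int)
    im=snapshot(c)[:,:,::-1];ims.append(cv2.resize(im[v-50:v+50,u-50:u+50],(400,400),interpolation=cv2.INTER_CUBIC))
print(read_state()['position']);cv2.imwrite('pics/r1.png',np.hstack(ims))
E
```

```text
[ 0.64308141 -0.02636358  0.08687384]
```

View pics/r1.png

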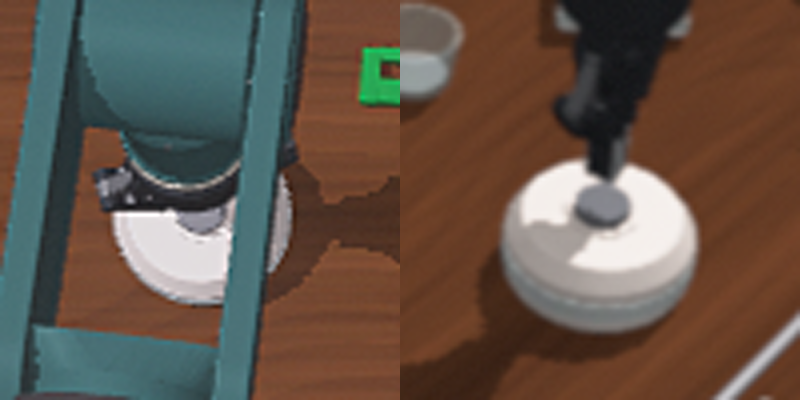

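The finger tip is right over the round key at (605,200) in the scene view. I press it down gradually.

Request:
send_rows(
  delta_pos=[
    [0, 0.3, 0],
    [0, 0.6, 0],
    [0, 0.8, 0],
    [0, 0.95, 0],
    [0, 1.05, 0],
    [0, 1.13, 0],
    [0, 1.2, 0],
    [0, 1.26, 0],
    [0, 1.26, 0],
    [0, 1.26, 0],
  ],
  yaw=[0, 0, 0, 0, 0, 0, 0, 0, 0, 0],
)

```text
clock: 4.33
position: [0.6435, -0.0263, 0.0553]
tool_rot: [[0.251, 0.002, 0.968], [-0.968, -0.001, 0.251], [0.002, -1.0, 0.002]]
force: [-0.6, -0.9, 0.8]
grip_width: 0.005
```

Request:
send_rows(
  delta_pos=[
    [0, 0.04, 0],
    [0, 0.08, 0],
    [0, 0.08, 0],
    [0, 0.08, 0],
  ],
  yaw=[0, 0, 0, 0],
)

```text
clock: 4.67
position: [0.6436, -0.0263, 0.055]
tool_rot: [[0.251, 0.003, 0.968], [-0.968, -0.002, 0.251], [0.002, -1.0, 0.003]]
force: [-4.0, -0.6, 7.7]
grip_width: 0.0
```

Request:
send_rows(
  delta_pos=[
    [0, 0.06, 0],
    [0, 0.06, 0],
    [0, 0.06, 0],
    [0, 0.06, 0],
  ],
  yaw=[0, 0, 0, 0],
)

```text
clock: 5.0
position: [0.6436, -0.0263, 0.0551]
tool_rot: [[0.251, 0.003, 0.968], [-0.968, -0.002, 0.251], [0.003, -1.0, 0.003]]
force: [-3.9, 0.7, 7.8]
grip_width: -0.001
```

The force rose to 7.8 N with z fixed at 0.055, so the round key is on its stop. Next is the square light.

Request:
send_rows(
  delta_pos=[
    [0, -0.5, 0],
    [0, -1.4, 0],
    [-1.2, -1.8, -0.46],
    [-2.7, -1.8, -1.04],
    [-4.2, -1.8, -1.6],
    [-5.7, -1.8, -2.2],
    [-7.2, -1.8, -2.8],
    [-8.7, -1.8, -3.3],
    [-10.2, -1.8, -3.9],
    [-11.4, -1.8, -4.4],
    [-12.2, -1.8, -4.68],
    [-12.2, -1.8, -4.68],
  ],
  yaw=[0, 0, 0, 0, 0, 0, 0, 0, 0, 0, 0, 0],
)

```text
clock: 6.0
position: [0.451, 0.2433, 0.0987]
tool_rot: [[0.256, 0.002, 0.967], [-0.967, 0.001, 0.256], [-0.0, -1.0, 0.003]]
force: [0.1, 0.1, 0.6]
grip_width: 0.001
```

```bash
python3 - <<'E'
from h import *
im=snapshot('scene')[:,:,::-1];s=read_state();print(s['position'],s['joint_pos'])
u,v=px('scene',[.454,.24,.048]).round().astype(int);a=im[v-35:v+35,u-35:u+35]
u,v=px('scene',[.643,-.025,.055]).round().astype(int);b=im[v-35:v+35,u-35:u+35]
cv2.imwrite('pics/s1.png',cv2.resize(np.hstack([a,b]),(800,400),interpolation=cv2.INTER_CUBIC))
E
```

```text
[0.45242641 0.24155893 0.09878463] [ 0.38133536  0.06841423  1.6580418  -0.0023938   1.41209798  1.69442233]
```

View pics/s1.png

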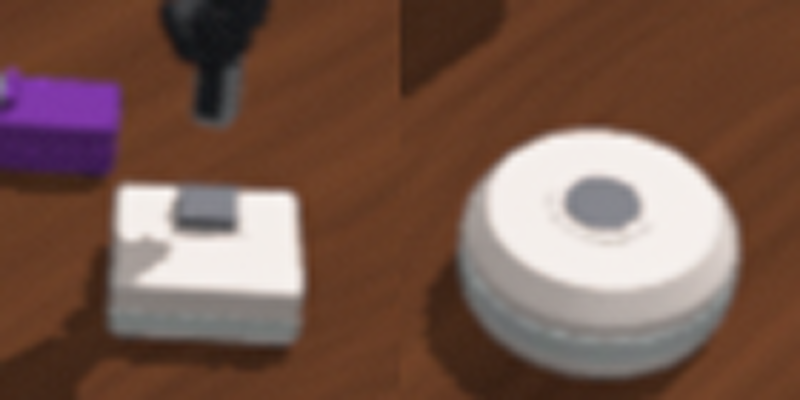

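The round key is now nearly flush at (603,203), and the tip hangs above the square key, which is at (205,205). Pressing it.

Request:
send_rows(
  delta_pos=[
    [0, 0.4, 0],
    [0, 0.9, 0],
    [0, 1.4, 0],
    [0, 1.75, 0],
    [0, 1.95, 0],
    [0, 2.05, 0],
    [0, 2.15, 0],
    [0, 2.25, 0],
    [0, 2.33, 0],
    [0, 2.36, 0],
    [0, 2.36, 0],
    [0, 2.36, 0],
  ],
  yaw=[0, 0, 0, 0, 0, 0, 0, 0, 0, 0, 0, 0],
)

```text
clock: 7.05
position: [0.4533, 0.2414, 0.041]
tool_rot: [[0.255, 0.006, 0.967], [-0.967, -0.001, 0.255], [0.003, -1.0, 0.005]]
force: [-2.4, -2.1, 5.0]
grip_width: -0.003
```

Request:
send_rows(
  delta_pos=[
    [0, 0.04, 0],
    [0, 0.06, 0],
    [0, 0.06, 0],
    [0, 0.06, 0],
  ],
  yaw=[0, 0, 0, 0],
)

```text
clock: 7.38
position: [0.4534, 0.2413, 0.041]
tool_rot: [[0.255, 0.006, 0.967], [-0.967, -0.001, 0.256], [0.003, -1.0, 0.005]]
force: [-4.2, -2.4, 7.6]
grip_width: 0.002
```

The square key is on its stop (z 0.041, 7.6 N). Next is the bar.

Request:
send_rows(
  delta_pos=[
    [0, -0.6, 0],
    [0, -1.6, 0],
    [0.9, -2.6, -0.37],
    [2.3, -3, -0.94],
    [3.8, -3, -1.55],
    [5.3, -3, -2.16],
    [6.8, -3, -2.77],
    [8.3, -3, -3.38],
    [9.8, -3, -4],
    [11.2, -3, -4.57],
    [12.3, -3, -5],
    [13, -3, -5.3],
  ],
  yaw=[0, 0, 0, 0, 0, 0, 0, 0, 0, 0, 0, 0],
)

```text
clock: 8.38
position: [0.4079, -0.1094, 0.1166]
tool_rot: [[0.253, 0.008, 0.967], [-0.967, -0.003, 0.253], [0.005, -1.0, 0.007]]
force: [0.1, -0.1, 0.6]
grip_width: 0.001
```

```bash
python3 - <<'E'
from h import *
im=snapshot('scene')[:,:,::-1];s=read_state();p=np.array(s['position']);R=np.array(s['tool_rot'])
print(p,R.T@(np.array([.390,-.248,.085])-p)/.025)
u,v=px('scene',[.454,.24,.045]).round().astype(int);a=im[v-35:v+35,u-35:u+35]
u,v=px('scene',[.43,-.225,.045]).round().astype(int);b=im[v-35:v+35,u-35:u+35]
cv2.imwrite('pics/s2.png',cv2.resize(np.hstack([a,b]),(800,400),interpolation=cv2.INTER_CUBIC))
E
```

```text
[ 0.40773539 -0.11152495  0.1166219 ] [ 5.09662371  1.2886966  -2.06581023]
```

View pics/s2.png

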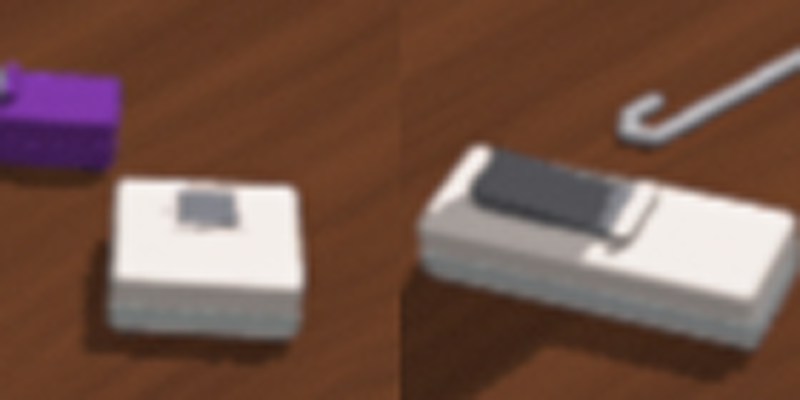

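The square key is now flush at (207,208). The bar's paddle is still raised at its left end, around (490,175), with the rib at (635,215), so the free end is where I expected.

Request:
send_rows(
  delta_pos=[
    [0.9, 0.2, -0.36],
    [2.2, 0.5, -0.9],
    [3.4, 0.8, -1.4],
    [4.4, 1.1, -1.8],
    [5, 1.29, -2.03],
    [5.1, 1.29, -2.07],
    [5.1, 1.29, -2.07],
    [5.1, 1.29, -2.07],
  ],
  yaw=[0, 0, 0, 0, 0, 0, 0, 0],
)

```text
clock: 9.1
position: [0.3904, -0.2474, 0.0852]
tool_rot: [[0.252, 0.009, 0.968], [-0.968, -0.005, 0.252], [0.007, -1.0, 0.007]]
force: [0.8, 0.6, 0.6]
grip_width: 0.003
```

```bash
python3 - <<'E'
from h import *
s=read_state();print(s['position'])
im=snapshot('scene')[:,:,::-1]
u,v=px('scene',[.41,-.238,.06]).round().astype(int)
cv2.imwrite('pics/b1.png',cv2.resize(im[v-40:v+40,u-40:u+40],(600,600),interpolation=cv2.INTER_CUBIC))
E
```

```text
[ 0.39040676 -0.24740878  0.08515583]
```

View pics/b1.png

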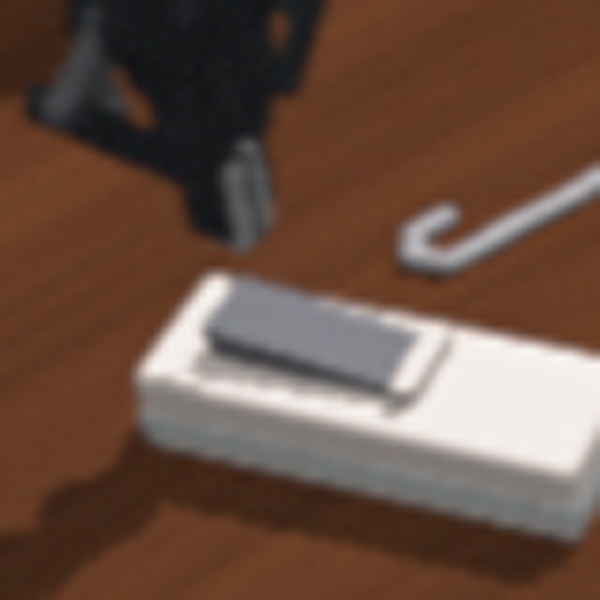

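The tip, at (240,240), is directly above the raised free end at (245,310). Pressing it.

Request:
send_rows(
  delta_pos=[
    [0, 0.4, 0],
    [0, 0.8, 0],
    [0, 1.1, 0],
    [0, 1.25, 0],
    [0, 1.35, 0],
    [0, 1.45, 0],
    [0, 1.55, 0],
    [0, 1.63, 0],
    [0, 1.7, 0],
    [0, 1.74, 0],
    [0, 1.74, 0],
    [0, 1.74, 0],
  ],
  yaw=[0, 0, 0, 0, 0, 0, 0, 0, 0, 0, 0, 0],
)

```text
clock: 10.15
position: [0.3908, -0.2477, 0.0426]
tool_rot: [[0.252, 0.008, 0.968], [-0.968, -0.006, 0.252], [0.008, -1.0, 0.007]]
force: [-3.1, 0.8, 5.0]
grip_width: 0.0
```

Request:
send_rows(
  delta_pos=[
    [0, 0.04, 0],
    [0, 0.06, 0],
    [0, 0.06, 0],
    [0, 0.06, 0],
  ],
  yaw=[0, 0, 0, 0],
)

```text
clock: 10.48
position: [0.3909, -0.2479, 0.0425]
tool_rot: [[0.252, 0.009, 0.968], [-0.968, -0.006, 0.252], [0.008, -1.0, 0.007]]
force: [-4.8, 2.1, 9.2]
grip_width: 0.001
```

The paddle is on its stop (z 0.0425, 9.2 N). Retracting, then checking.

Request:
send_rows(
  delta_pos=[
    [0, -0.6, 0],
    [0, -1.6, 0],
    [0, -2.8, 0],
    [0, -4, 0],
    [0.5, -5, -0.5],
    [1.5, -5.5, -1],
    [2.5, -5.5, -1],
    [3.5, -5.5, -1],
    [4, -5.5, -1],
    [4, -5.5, -1],
    [4, -5.5, -1],
  ],
  yaw=[0, 0, 0, 0, 0, 0, 0, 0, 0, 0, 0],
)

```text
clock: 11.4
position: [0.3906, -0.3498, 0.1797]
tool_rot: [[0.252, 0.008, 0.968], [-0.968, -0.004, 0.252], [0.006, -1.0, 0.007]]
force: [-0.2, 0.3, -0.2]
grip_width: -0.003
```

```bash
python3 - <<'E'
from h import *
im=snapshot('scene');s=read_state();print(s['position'],s['force'],s['qvel'].round(3) if hasattr(s['qvel'],'round') else s['qvel'])
old=cv2.resize(cv2.imread('pics/scene0.png'),(512,384))
cs=[]
for p in ([.643,-.025,.055],[.454,.24,.045],[.43,-.225,.045]):
    u,v=px('scene',p).round().astype(int)
    cs.append(np.vstack([old[v-35:v+35,u-35:u+35],im[v-35:v+35,u-35:u+35,::-1]]))
cv2.imwrite('pics/end.png',cv2.resize(np.hstack(cs),(798,532),interpolation=cv2.INTER_CUBIC))
E
```

```text
[ 0.39052707 -0.34922611  0.17981877] [-0.39040532  0.12193691 -0.64604432] [ 0.01  -0.018  0.011  0.002 -0.002 -0.002]
```

View pics/end.png

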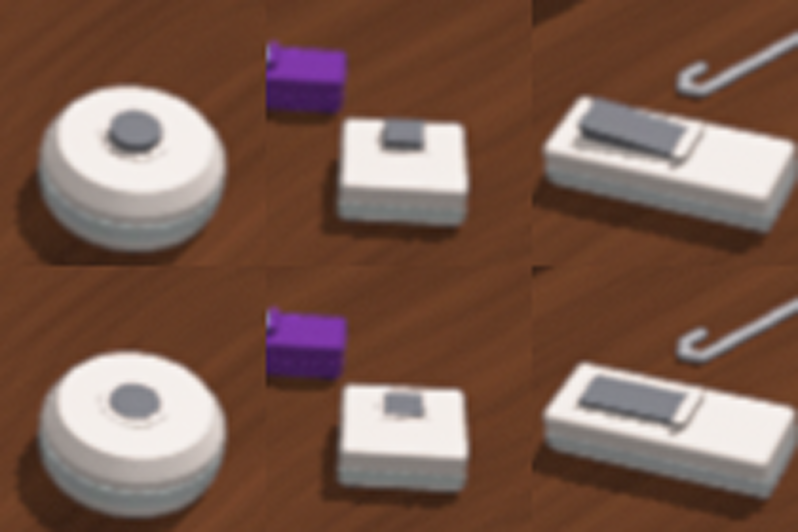

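The before (top row) and after (bottom row) crops show all three keys down: (135,400), (403,404) and (635,398). The lights haven't moved, and the arm is clear.

```bash
python3 -c "
from rig import *
print(sign_off())"
```

```text
the job is handed in; nothing more can be done
None
```

I pressed the three white lights on in order with the gripper shut (round key, square key, bar paddle), and handed the job in at about 11.5 s of the 48 s allowed.

- **Fully down:** each key reached its stop before I went on to the next. The tip stopped at the stated full-down height, with the force rising past the 3 N needed:

| Light | Tip height at stop | Stated full-down height | Force |
|---|---|---|---|
| Round | 55 mm | 55 mm | 7.8 N |
| Square | 41 mm | 41 mm | 7.6 N |
| Bar | 42.5 mm | 43 mm | 9.2 N |

- **Final pictures:** the before and after crops show all three keys down and the lights not visibly moved. The steel peg beside the bar also looks unmoved.
- **Arm:** it was clear of everything at about z = 0.18 m, with no contact force.
- **Disagreement and limits:** no check failed. The two cameras differed by up to about 9 mm on the target positions, so I averaged them. I did not take a final picture of the mallet, ramekin or other pegs, but the arm never went near them below about 0.1 m.

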